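# Ease the lens tube out of its tight case and hang it in the viewing fork

### The arm

A 6-joint arm with a two-finger parallel gripper is mounted at the origin on a cart in front of the work surface, level with it; the furniture and walls round the work are solid. World frame = base frame: x ahead of the robot, y to its left, z up, the work surface at z = 0. Lengths are in m, angles in rad, forces in N, time in s.
With the tool pointing down it reaches from about 0.35 to 0.875 m from the base axis. Payload 15.5 kg.
Tool frame: the origin (TCP) lies between the finger pads, 19 mm behind the fingertips; this is the grasp point; z points along the fingers, y is the line along which they close (so a half turn about z gives the same grasp; the last joint's range is limited). The gripper opens to 85 mm and grips with 20 to 120 N. Pads are 22 mm wide; open, the fingers measure 114 mm over their backs; the gripper's body (76 mm by 85 mm) begins 54 mm behind the grasp point. The pads swing forward as they close: fully open they stand 13 mm farther back than shut.
Start: joints at [1.065, 0.494, 1.345, -0, 1.302, -0.096], TCP at [0.249, 0.573, 0.25] pointing down, gripper open.
Joint ranges: [-2.91, 2.91], [-0.82, 2.16], [0.22, 2.67], [-1.22, 4.37], [0.12, 2.79], [-3.08, 3.08]. Speed limits (rad/s): [1.89, 1.89, 2.57, 3.01, 3.01, 3.01].

### API

Orientations are given as a rotation vector (axis times angle).
In Python, from station import robot, vision, hand_in gives the robot as it stands. The module is installed in compiled form; this text tells all that it offers.
- The arm moves only by the tool step_arm, never from a script. Its argument "steps" is a list of rows, each a list of 6 numbers: the shift along the world's x, y, z in m, then the turn, a rotation vector about the world's x, y, z in degrees. A call has 1 to 12 rows; each row is the pose to reach, as a shift and turn from the pose commanded when the call began; what a row does not reach only later rows make up. A row lasts 1/10 s, in which the tool goes at most 50 mm and 8.59 degrees, less where a joint would pass 70% of its speed; a pose out of reach is approached as far as the arm can. A call with a gripper value outside its range is refused whole. "claw" is the closure, from 0 (fully open) to 1 (shut), set as the call begins (left out, the last holds). The fingers move at their own pace and stop on an object; the grip force is fixed at half the most. Time passes only in rows, so rows that repeat a pose let the fingers close. It gives the time, the measured TCP pose, the force, the opening and the grip force at its end, in the units of the state.
- robot.get_state(): the state, without advancing time (a new reading comes with each control period).
- vision.capture(name): name is "scene" or "top"; returns the picture (480x640x3 uint8, red, green, blue); there is no depth.
- vision.camera_params(name): a dict with "intrinsics" (3x3 intrinsics, pixels), "world_from_camera" (4x4, takes a point from camera to world coordinates). Camera axes: x right, y up, looking along -z (the intrinsics and any distortion apply to the point x, -y, -z); pixel columns grow to the right and rows downward; lengths in m; the calibration is good to about 2 mm. A picture is of the moment at which its call begins. camera_params takes no time and is no camera call.
- hand_in(): hands the job in; it is judged then, once.
The state is a dict: "time": time; "qpos": joint angles; "joint_velocities": joint speeds; "joint_efforts": joint torques, N m; "eef_pos": TCP position; "ee_rot": TCP orientation; "wrist_force": force on the tool from outside, world axes, zero at the start; "moment": the same for the moment, N m; "opening": finger opening in m; "grasp_force": force on a finger pad.
Only numpy, scipy, OpenCV 4.12 (cv2) and the standard library are available. Lean on these libraries where they do the work, as an engineer would, in place of code of your own. Each camera call takes 0.05 s, during which the arm holds its last target. There are 200 camera calls.

### The job

Ease the inspection lens tube out of its tight-fitting case by its protruding head, with small twists so that the case stays standing in its tray and is not lifted along. Then, keeping the tube upright, bring it in through the open front of the viewing stand's fork and let it hang there, its collar resting on both prongs and its barrel well back in the fork. Leave the cuff on the stand, the cup and the thread cone alone.

Things in the scene. Friction and masses are not known exactly. Their poses are not given: they have to be found in the camera images.
- lens_case: Loose wooden case without its lid, 121 x 121 x 75 mm, black top, brass corners, about 0.8 kg, standing in the tray 4 mm above the table. Origin: centre of its underside, z up. The tube stands in its middle on a floor 10 mm above the underside. Pulled straight up the tube does not slip: its friction (10 to 12 N) exceeds the case's weight (7.5 to 8.5 N) and the case comes up too.
- case_hole (a point): Centre of the cutout at the case's top; hole 29 mm across. Below it sprung lining pads, 14 to 50 mm above the case's underside, press the barrel from two sides with 9 N each. While the tube is twisted to and fro about its axis (some 0.5 rad each way) and raised only 3 mm or so per stroke, friction acts mostly round the barrel and it works its way out, the case staying down; free after 40 mm.
- case_tray: Fixed shallow grey steel tray, 140 x 140 mm outside, 124 x 124 mm inside, floor 4 mm thick, rim 18 mm high above the table, in which the case stands. Origin: centre of its underside, on the table. The rim keeps the case from turning with the tube or sliding (2 mm play all round), but does not hold it down.
- lens_tube: The lens tube, a round part 140 mm long, 0.15 kg, upright. Origin: centre of its lower end, z along its axis to the head. Dark steel barrel, 24 mm diameter, 0 to 90 mm; aluminium collar, 48 mm diameter, 90 to 98 mm; black ribbed grip head, 28 mm diameter, 98 to 140 mm. At the start its lower 65 mm are in the case: it must rise 65 mm to be clear. The collar starts 25 mm above the case's top.
- tube_collar (a point): Point on the lens tube's axis at the collar's underside, 90 mm above the tube's lower end.
- tube_head (a point): Point on the lens tube's axis in the grip head, 122 mm above the tube's lower end, 24 mm above the collar's top: a good height for the TCP in a grasp from above.
- view_stand: Fixed stand. Origin: on the table under the fork's seat; x points from the fork's open front to the column, z up. Base 130 x 120 x 12 mm (x -60 to 70 mm), column at x 40 to 64 mm. On top a grey level fork: two prongs 12 mm wide, 10 mm thick, 32 mm apart, tops 165 mm above the table, from rounded open tips at x -46 mm back to the throat at x 18 mm. Nothing is higher than the fork's top.
- fork_seat (a point): Centre of the seat between the prongs, at the height of their tops (165 mm above the table); axes as the stand's. The tube's collar underside comes to rest at this point.
- cuff: Bystander: thin polished open cuff, 54 x 61 x 6 mm, lying loose on the stand's base plate below the fork. Origin: centre of its underside.
- stamp_cup: Bystander: round cup full of stamps, 73 mm diameter, 72 mm high, loose on the table near its front edge. Origin: centre of its underside.
- thread_cone: Bystander: cone of black thread, 69 x 85 x 65 mm, loose on the table near its front edge. Origin: centre of its underside.
Things that resemble listed ones, but are neither listed nor needed, are in the scene too. There is more than one size of the lens_tube; the one meant has the size given above.

How it is judged:
By the outcome, as a careful person would: the job done as asked, in the order asked, and still so for the second after the job is handed in, with the robot touching nothing.
It also fails if it takes over 72 s, if anything falls off the work surface, if the arm or the gripper's body presses on something with over 40 N, if the wrist force passes 120 N, or if a joint passes its speed limit or range.

## Working session

There is one attempt and no reset: what is moved stays moved. The work goes in short steps, Python scripts to look and compute and a tool call to move; the robot and the scene stay as the last step left them, time stands still between calls to the robot, and variables do not carry over. Pictures are saved under pics/ and viewed, at most 10 in all, crops included, and the job is handed in when it is done.

Besides the shell and the picture viewer there is one more tool, called after ">>>" as name(argument=value, ...), one argument or row to a line, values as JSON. step_arm: Moves the arm, as the interface text tells. Its arguments: {"type":"object","properties":{"steps":{"type":"array","items":{"type":"array","items":{"type":"number"}}},"claw":{"type":"number"}},"required":["steps"]}

```bash
mkdir -p pics; python3 - <<'E'
from station import robot, vision
import cv2,numpy as np
np.set_printoptions(precision=4,suppress=True)
s=robot.get_state();print(s['time'],s['eef_pos'],s['ee_rot'],s['opening'],s['wrist_force'])
for n in('scene','top'):
    cv2.imwrite(f'pics/{n}0.png',vision.capture(n)[:,:,::-1]);p=vision.camera_params(n);print(n,p)
E
```

```text
0.0 [0.2488 0.573  0.2494] [-0.6392 -3.0755  0.0017] 0.08541854673731439 [ 1.1235  0.7472 -0.0828]
scene {'intrinsics': array([[480.0149,   0.    , 316.7361],
       [  0.    , 480.0149, 236.5865],
       [  0.    ,   0.    ,   1.    ]]), 'world_from_camera': array([[ 0.8675,  0.3378, -0.3651,  0.2721],
       [-0.4972,  0.5649, -0.6585, -0.4818],
       [-0.0162,  0.7528,  0.6581,  0.711 ],
       [ 0.    ,  0.    ,  0.    ,  1.    ]])}
top {'intrinsics': array([[485.7435,   0.    , 316.8507],
       [  0.    , 485.7435, 237.8732],
       [  0.    ,   0.    ,   1.    ]]), 'world_from_camera': array([[ 0.0065,  0.9865, -0.1638,  0.4803],
       [-0.9996,  0.0107,  0.0246,  0.1044],
       [ 0.0261,  0.1636,  0.9862,  1.0062],
       [ 0.    ,  0.    ,  0.    ,  1.    ]])}
```

View pics/scene0.png

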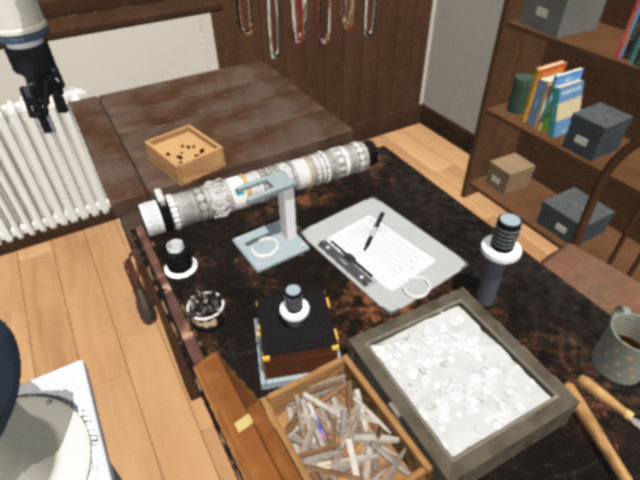

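View pics/top0.png

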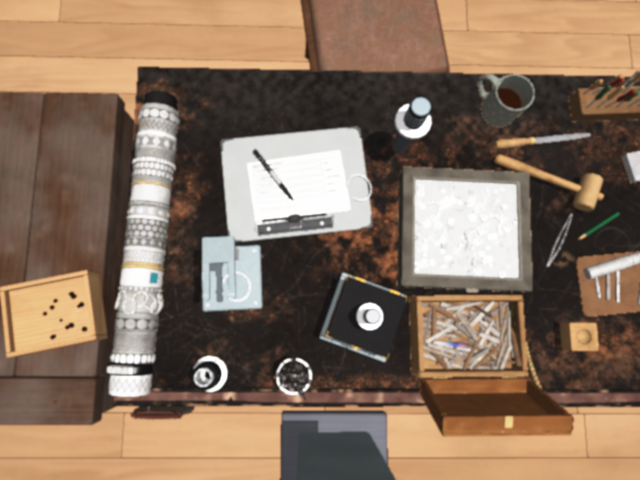

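Candidates: the tube in the case (top 369,316; scene 293,300), and a larger free-standing tube (top 418,110; scene 505,240). The thread cone is at top 208,373 and the cup at top 293,375. I choose the tube in the case. The stand is at top 232,273 and scene 270,215. Next, close crops.

```bash
python3 - <<'E'
import cv2,numpy as np
a=cv2.imread('pics/top0.png');b=cv2.imread('pics/scene0.png')
f=lambda i,x,y,w,h:cv2.resize(i[y:y+h,x:x+w],(400,300),interpolation=cv2.INTER_CUBIC)
o=np.vstack([np.hstack([f(a,190,225,100,75+15),f(a,315,265,106,80+20)]),np.hstack([f(b,225,160,100,115),f(b,245,270,106,120)])])
cv2.imwrite('pics/c1.png',o)
E
```

```text
(no output)
```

View pics/c1.png

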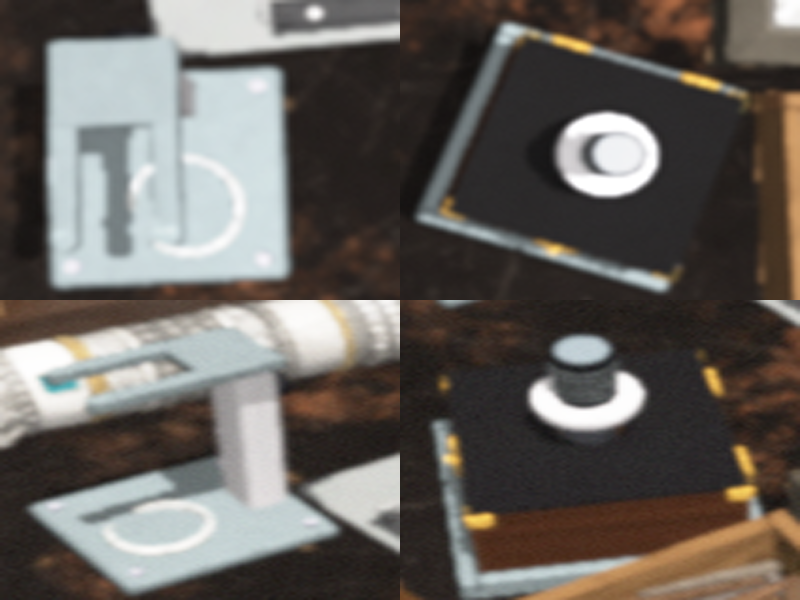

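The crops show the tube's black head over a white collar in the middle of the case. The fork's open front faces the bottom of the top image: tips at about (205,300) and (232,298), throat row about 263. Now I'll measure.

```bash
cat > h.py <<'E'
import cv2,numpy as np
from station import robot, vision
np.set_printoptions(precision=4,suppress=True)
def ray(n,uv):
    p=vision.camera_params(n);K=p['intrinsics'];T=p['world_from_camera']
    x=np.linalg.solve(K,[uv[0],uv[1],1.]);d=T[:3,:3]@(x*[1,-1,-1]);return T[:3,3],d
def plane(n,uv,z):
    o,d=ray(n,uv);return o+d*(z-o[2])/d[2]
def tri(a,b):
    (o,d),(q,e)=ray('scene',a),ray('top',b);s,t=np.linalg.lstsq(np.c_[d,-e],q-o,rcond=None)[0]
    return (o+d*s+q+e*t)/2,np.linalg.norm(o+d*s-q-e*t)
E
python3 - <<'E'
from h import *
C={}
for n,(x,y,w,h) in dict(top=(345,290,50,50),scene=(270,280,50,50)).items():
    i=cv2.imread(f'pics/{n}0.png');m=(i[y:y+h,x:x+w].min(2)>195).astype(np.uint8)
    c=max(cv2.findContours(m,0,1)[0],key=cv2.contourArea);e=cv2.fitEllipse(cv2.convexHull(c));u=np.array(e[0])+[x,y];C[n]=u
    print(n,u,e[1:],plane(n,u,.108),plane(n,u,.112))
print('collar tri',tri(C['scene'],C['top']))
print('head',plane('top',(372.8,315.7),.154),plane('scene',(293.2,290),.154),tri((293.2,290),(372.8,315.7)))
for k,u,v in [('tipL outer',(201.9,299),None),('farL corner',(201.7,236.5),(0,0)),('farR',(235,236),(0,0)),('throatL',(209.5,263),(264.5,181)),('tipLin',(209.3,299),(0,0)),('tipRin',(227.5,298),(0,0))]:
    print(k,plane('top',u,.165))
for k,v in [('throat far',(264.5,181)),('throat near',(272.5,186.8)),('tip far',(236,190)),('tip near',(248,200.5)),('corner far',(281,172.5)),('corner near',(294.5,180.5))]: print('sc',k,plane('scene',v,.165))
# base plate from top, z=.012
i=cv2.imread('pics/top0.png').astype(int);hsv=cv2.cvtColor(i.astype(np.uint8),cv2.COLOR_BGR2HSV)
m=cv2.inRange(hsv,(85,15,110),(110,90,240));m[:230]=0;m[320:]=0;m[:,:195]=0;m[:,270:]=0
m=cv2.morphologyEx(m,cv2.MORPH_OPEN,np.ones((3,3)));c=max(cv2.findContours(m,0,1)[0],key=cv2.contourArea)
print(cv2.approxPolyDP(cv2.convexHull(c),3,True)[:,0].tolist())
for u in cv2.approxPolyDP(cv2.convexHull(c),3,True)[:,0]: print(u,plane('top',u,.012),plane('top',u,.165))
# fork edge scan rows
g=cv2.imread('pics/top0.png')
for r in (270,276,282,288,292,296,298,300,302): print(r,g[r,198:240,2].tolist())
E
```

```text
top [369.7571 316.1014] ((25.277862548828125, 27.170623779296875), 175.3383026123047) [ 0.4854 -0.0159  0.108 ] [ 0.4854 -0.0154  0.112 ]
scene [294.1491 308.4822] ((23.989391326904297, 29.02898597717285), 83.2770767211914) [ 0.4864 -0.0141  0.108 ] [ 0.485  -0.0172  0.112 ]
collar tri (array([ 0.4855, -0.0157,  0.1101]), np.float64(0.0003119329531609602))
head [ 0.4859 -0.0151  0.154 ] [ 0.4863 -0.0158  0.154 ] (array([ 0.4862, -0.0153,  0.1535]), np.float64(0.0006803947950194161))
tipL outer [0.512  0.2793 0.165 ]
farL corner [0.6203 0.2845 0.165 ]
farR [0.6219 0.2266 0.165 ]
throatL [0.574 0.269 0.165]
tipLin [0.5121 0.2667 0.165 ]
tipRin [0.5141 0.2358 0.165 ]
sc throat far [0.5694 0.2646 0.165 ]
sc throat near [0.5743 0.2383 0.165 ]
sc tip far [0.5084 0.2655 0.165 ]
sc tip near [0.5148 0.2219 0.165 ]
sc corner far [0.6113 0.2748 0.165 ]
sc corner near [0.6216 0.2351 0.165 ]
[[258, 245], [262, 305], [203, 310], [202, 238], [229, 236]]
[258 245] [0.6293 0.201  0.012 ] [0.6064 0.1861 0.165 ]
[262 305] [0.5067 0.1897 0.012 ] [0.5026 0.1765 0.165 ]
[203 310] [0.4958 0.3079 0.012 ] [0
[... 1332 characters left out ...]
2, 201, 205, 208, 208, 208, 208, 205, 192, 180, 189, 202, 207, 208]
298 [25, 28, 38, 63, 116, 168, 195, 203, 204, 200, 184, 170, 183, 200, 206, 206, 205, 195, 164, 131, 118, 118, 119, 120, 139, 176, 198, 204, 201, 198, 212, 229, 230, 228, 219, 207, 197, 197, 208, 215, 216, 219]
300 [24, 28, 38, 62, 108, 160, 188, 194, 190, 185, 183, 191, 200, 204, 206, 206, 206, 197, 171, 138, 122, 120, 119, 125, 147, 180, 199, 206, 206, 206, 207, 213, 224, 233, 237, 239, 243, 247, 248, 247, 245, 244]
302 [33, 39, 45, 63, 110, 164, 192, 202, 206, 211, 210, 206, 203, 204, 204, 205, 205, 204, 197, 185, 176, 173, 174, 179, 190, 200, 205, 205, 205, 206, 205, 204, 204, 205, 207, 210, 216, 220, 218, 217, 217, 219]
```

```bash
python3 - <<'E'
from h import *
g=cv2.GaussianBlur(cv2.imread('pics/top0.png')[:,:,2],(3,3),0).astype(float)
def edge(p,q,nrm,z,L=4,sgn=None):
    p,q,nrm=map(lambda a:np.array(a,float),(p,q,nrm));t=np.arange(-L,L+.01,.25);P=[]
    for s in np.linspace(0,1,25):
        c=p+(q-p)*s;pts=(c+np.outer(t,nrm)).astype(np.float32)
        v=cv2.remap(g.astype(np.float32),pts[None,:,0],pts[None,:,1],1)[0]
        d=np.abs(np.gradient(v));d[d<.5*d.max()]=0;P.append(plane('top',c+nrm*(d@t/d.sum()),z)[:2])
    P=np.array(P);vx,vy,x,y=cv2.fitLine(P.astype(np.float32),cv2.DIST_HUBER,0,.001,.001).ravel()
    r=(P-[x,y])@[-vy,vx];a=np.arctan2(vy,vx);return np.array([x,y]),np.degrees(a),r.std()
R=dict(front=edge((212,309.5),(255,306),(0,1),.012),right=edge((258.5,252),(262,300),(1,0),.012),
 forkL=edge((201.7,243),(201.7,292),(1,0),.165),forkR=edge((235,242),(235,250),(1,0),.165,3),forkback=edge((205,236.5),(231,236),(0,1),.165),
 inL=edge((208.7,272),(208.7,294),(1,0),.165,2),throat=edge((212,263),(224,263),(0,1),.165,3))
for k,v in R.items():print(k,*v)
E
```

```text
front [0.4981 0.2435] -86.23621 0.0003614301403060229
right [0.5622 0.1935] 3.0545971 0.0001926803900009745
forkL [0.568  0.2824] 2.6919363 0.0002528645941456253
forkR [0.6029 0.2271] 10.001166 0.0006603387383412003
forkback [0.6213 0.256 ] -86.66299 0.0005291941605469967
inL [0.538  0.2685] 2.359447 0.0001964581333791989
throat [0.5762 0.2543] -82.76917 0.000819370678519426
```

Positions: tube axis (0.4858, -0.0155); triangulated heights match the sizes given. Fork seat (0.558, 0.2535), yaw about 3°, from five edges agreeing within 1 mm. Moving over the tube.

>>> step_arm(
  steps=[
    [0.005,-0.012,0,0,0,0],
    [0.015,-0.037,0,0,0,0],
    [0.03,-0.075,0,0,0,0],
    [0.047,-0.117,0,0,0,0],
    [0.064,-0.158,0,0,0,0],
    [0.08,-0.2,0,0,0,0],
    [0.097,-0.241,0,0,0,0],
    [0.114,-0.283,0,0,0,0],
    [0.131,-0.325,0,0,0,0],
    [0.148,-0.367,0,0,0,0],
    [0.165,-0.409,0,0,0,0],
    [0.18,-0.447,0,0,0,0],
  ],
  claw=0,
)

```text
time: 1.3
eef_pos: [0.4289, 0.1237, 0.25]
ee_rot: [0.64, 3.076, -0.0]
wrist_force: [0.8, 1.0, 1.3]
opening: 0.0852
grasp_force: 0.0
```

>>> step_arm(
  steps=[
    [0.014,-0.035,0,0,0,0],
    [0.028,-0.07,0,0,0,0],
    [0.042,-0.105,0,0,0,0],
    [0.051,-0.127,0,0,0,0],
    [0.056,-0.138,0,0,0,0],
    [0.057,-0.1415,0,0,0,0],
    [0.057,-0.1415,0,0,0,0],
    [0.057,-0.1415,0,0,0,0],
    [0.057,-0.1415,0,0,0,0],
  ],
)

```text
time: 2.2
eef_pos: [0.4856, -0.0144, 0.25]
ee_rot: [-0.637, -3.076, -0.0]
wrist_force: [0.5, 0.3, 0.3]
opening: 0.0852
grasp_force: 0.0
```

```bash
python3 - <<'E'
from h import *
s=robot.get_state()
for k in('time','eef_pos','ee_rot','qpos','wrist_force','moment'):print(k,np.array(s[k]))
E
```

```text
time 2.2
eef_pos [ 0.4856 -0.0144  0.25  ]
ee_rot [-0.6374 -3.0761 -0.0001]
qpos [-0.1526  0.299   1.6784  0.0001  1.1644 -1.3148]
wrist_force [0.4511 0.3361 0.253 ]
moment [ 0.0023 -0.0358 -0.0159]
```

>>> step_arm(
  steps=[
    [0,-0.001,-0.01,0,0,-3],
    [0,-0.001,-0.025,0,0,-8],
    [0,-0.001,-0.045,0,0,-14],
    [0,-0.001,-0.065,0,0,-20],
    [0,-0.001,-0.085,0,0,-25],
    [0,-0.001,-0.1,0,0,-25],
    [0,-0.001,-0.109,0,0,-25],
    [0,-0.001,-0.114,0,0,-25],
    [0,-0.001,-0.114,0,0,-25],
    [0,-0.001,-0.114,0,0,-25],
  ],
)

```text
time: 3.2
eef_pos: [0.4863, -0.0162, 0.1365]
ee_rot: [1.289, 2.864, 0.0]
wrist_force: [0.2, -0.5, 0.0]
opening: 0.0852
grasp_force: 0.0
```

>>> step_arm(
  steps=[
    [0,0,0,0,0,0],
    [0,0,0,0,0,0],
    [0,0,0,0,0,0],
    [0,0,0,0,0,0],
    [0,0,0,0,0,0],
    [0,0,0,0,0,0],
    [0,0,0,0,0,0],
    [0,0,0,0,0,0],
    [0,0,0,0,0,0],
    [0,0,0,0,0,0],
  ],
  claw=1,
)

```text
time: 4.2
eef_pos: [0.4864, -0.0162, 0.1363]
ee_rot: [1.29, 2.864, 0.001]
wrist_force: [0.4, 1.3, 5.4]
opening: 0.0265
grasp_force: 58.7
```

>>> step_arm(
  steps=[
    [0,0,0.0002,0,0,8.4],
    [0,0,0.0006,0,0,16.8],
    [0,0,0.001,0,0,25.2],
    [0,0,0.0014,0,0,33.6],
    [0,0,0.0018,0,0,42],
    [0,0,0.0022,0,0,50],
    [0,0,0.0024,0,0,42],
    [0,0,0.0028,0,0,33.6],
    [0,0,0.0032,0,0,25.2],
    [0,0,0.0036,0,0,16.8],
    [0,0,0.004,0,0,8.4],
    [0,0,0.0044,0,0,0],
  ],
)

```text
time: 5.4
eef_pos: [0.486, -0.0162, 0.1403]
ee_rot: [-1.298, -2.861, -0.0]
wrist_force: [1.1, 0.7, -4.5]
opening: 0.0266
grasp_force: 59.5
```

```bash
python3 - <<'E'
from h import *
a=cv2.imread('pics/scene0.png');b=vision.capture('scene')[:,:,::-1]
f=lambda i:cv2.resize(i[265:395,245:351],(400,490),interpolation=2)
cv2.imwrite('pics/c2.png',np.hstack([f(a),f(b)]))
s=robot.get_state();print(s['eef_pos'],s['wrist_force'],s['moment'])
E
```

```text
[ 0.486  -0.0162  0.1403] [ 1.5583  0.7867 -4.2852] [ 0.0441 -0.3112 -0.0069]
```

View pics/c2.png

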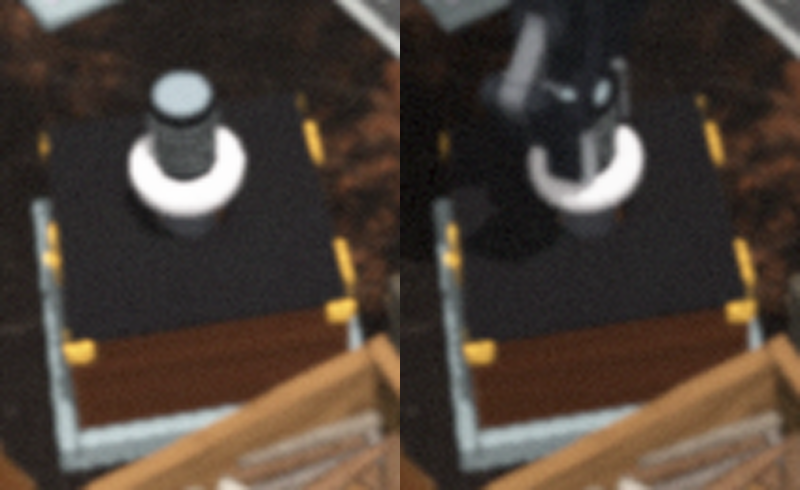

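The case has not moved (brass corner at crop 80,350 and 480,350 in both) and the collar has risen slightly. The pull is only about 4.5 N, so I continue.

>>> step_arm(
  steps=[
    [0,0,0.0002,0,0,8.4],
    [0,0,0.0006,0,0,16.8],
    [0,0,0.001,0,0,25.2],
    [0,0,0.0015,0,0,33.6],
    [0,0,0.002,0,0,42],
    [0,0,0.0024,0,0,50],
    [0,0,0.0026,0,0,42],
    [0,0,0.003,0,0,33.6],
    [0,0,0.0034,0,0,25.2],
    [0,0,0.0039,0,0,16.8],
    [0,0,0.0044,0,0,8.4],
    [0,0,0.0048,0,0,0],
  ],
)

```text
time: 6.65
eef_pos: [0.4858, -0.0162, 0.145]
ee_rot: [-1.293, -2.863, 0.0]
wrist_force: [0.6, -0.1, -5.0]
opening: 0.0265
grasp_force: 59.5
```

>>> step_arm(
  steps=[
    [0,0,0.0002,0,0,8.4],
    [0,0,0.0006,0,0,16.8],
    [0,0,0.001,0,0,25.2],
    [0,0,0.0015,0,0,33.6],
    [0,0,0.002,0,0,42],
    [0,0,0.0024,0,0,50],
    [0,0,0.0026,0,0,42],
    [0,0,0.003,0,0,33.6],
    [0,0,0.0034,0,0,25.2],
    [0,0,0.0039,0,0,16.8],
    [0,0,0.0044,0,0,8.4],
    [0,0,0.0048,0,0,0],
  ],
)

```text
time: 7.85
eef_pos: [0.4856, -0.0162, 0.1498]
ee_rot: [-1.293, -2.862, 0.0]
wrist_force: [-0.4, 1.0, -4.2]
opening: 0.0265
grasp_force: 59.6
```

>>> step_arm(
  steps=[
    [0,0,0.0002,0,0,8.4],
    [0,0,0.0006,0,0,16.8],
    [0,0,0.001,0,0,25.2],
    [0,0,0.0015,0,0,33.6],
    [0,0,0.002,0,0,42],
    [0,0,0.0024,0,0,50],
    [0,0,0.0026,0,0,42],
    [0,0,0.003,0,0,33.6],
    [0,0,0.0034,0,0,25.2],
    [0,0,0.0039,0,0,16.8],
    [0,0,0.0044,0,0,8.4],
    [0,0,0.0048,0,0,0],
  ],
)

```text
time: 9.05
eef_pos: [0.4855, -0.0161, 0.1545]
ee_rot: [-1.293, -2.862, 0.0]
wrist_force: [-1.2, -0.4, -5.3]
opening: 0.0264
grasp_force: 59.7
```

>>> step_arm(
  steps=[
    [0,0,0.0002,0,0,8.4],
    [0,0,0.0006,0,0,16.8],
    [0,0,0.001,0,0,25.2],
    [0,0,0.0015,0,0,33.6],
    [0,0,0.002,0,0,42],
    [0,0,0.0024,0,0,50],
    [0,0,0.0026,0,0,42],
    [0,0,0.003,0,0,33.6],
    [0,0,0.0034,0,0,25.2],
    [0,0,0.0039,0,0,16.8],
    [0,0,0.0044,0,0,8.4],
    [0,0,0.0048,0,0,0],
  ],
)

```text
time: 10.25
eef_pos: [0.4855, -0.0161, 0.1593]
ee_rot: [-1.293, -2.862, 0.0]
wrist_force: [0.3, 0.9, -5.6]
opening: 0.0266
grasp_force: 59.7
```

```bash
python3 - <<'E'
from h import *
a=cv2.imread('pics/scene0.png');b=vision.capture('scene')[:,:,::-1]
f=lambda i:cv2.resize(i[265:395,245:351],(400,490),interpolation=2)
cv2.imwrite('pics/c3.png',np.hstack([f(a),f(b)]))
s=robot.get_state();print(s['eef_pos'],s['wrist_force'],s['moment'])
E
```

```text
[ 0.4856 -0.0162  0.1594] [-0.5224  1.1899 -4.2746] [ 0.1499  0.1372 -0.0629]
```

View pics/c3.png

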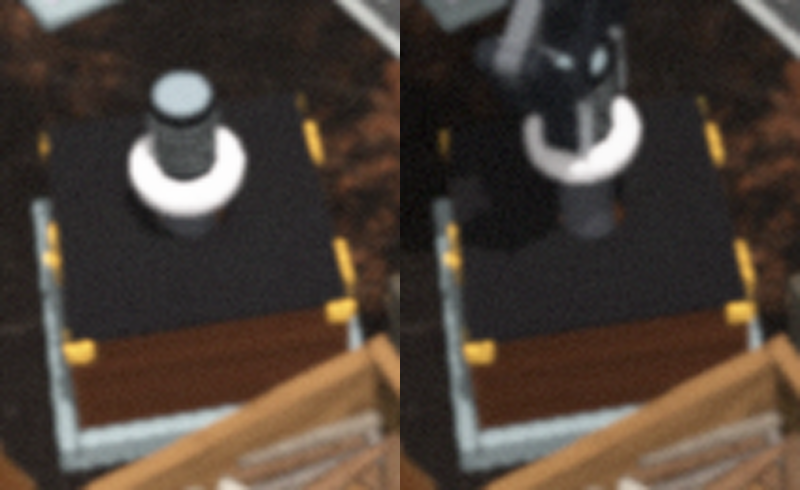

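The case is still seated (corner at 480,350 unchanged) and the tube is about 23 mm out. Continuing past 40 mm.

>>> step_arm(
  steps=[
    [0,0,0.0002,0,0,8.4],
    [0,0,0.0006,0,0,16.8],
    [0,0,0.001,0,0,25.2],
    [0,0,0.0015,0,0,33.6],
    [0,0,0.002,0,0,42],
    [0,0,0.0024,0,0,50],
    [0,0,0.0026,0,0,42],
    [0,0,0.003,0,0,33.6],
    [0,0,0.0034,0,0,25.2],
    [0,0,0.0039,0,0,16.8],
    [0,0,0.0044,0,0,8.4],
    [0,0,0.0048,0,0,0],
  ],
)

```text
time: 11.5
eef_pos: [0.4857, -0.0162, 0.1642]
ee_rot: [-1.289, -2.864, 0.0]
wrist_force: [-0.6, 0.1, -5.5]
opening: 0.0269
grasp_force: 59.7
```

>>> step_arm(
  steps=[
    [0,0,0.0002,0,0,8.4],
    [0,0,0.0006,0,0,16.8],
    [0,0,0.001,0,0,25.2],
    [0,0,0.0015,0,0,33.6],
    [0,0,0.002,0,0,42],
    [0,0,0.0024,0,0,50],
    [0,0,0.0026,0,0,42],
    [0,0,0.003,0,0,33.6],
    [0,0,0.0034,0,0,25.2],
    [0,0,0.0039,0,0,16.8],
    [0,0,0.0044,0,0,8.4],
    [0,0,0.0048,0,0,0],
  ],
)

```text
time: 12.7
eef_pos: [0.4856, -0.0162, 0.1689]
ee_rot: [-1.289, -2.864, 0.0]
wrist_force: [-0.1, 1.6, -4.7]
opening: 0.0262
grasp_force: 59.7
```

>>> step_arm(
  steps=[
    [0,0,0.0002,0,0,8.4],
    [0,0,0.0006,0,0,16.8],
    [0,0,0.001,0,0,25.2],
    [0,0,0.0015,0,0,33.6],
    [0,0,0.002,0,0,42],
    [0,0,0.0024,0,0,50],
    [0,0,0.0026,0,0,42],
    [0,0,0.003,0,0,33.6],
    [0,0,0.0034,0,0,25.2],
    [0,0,0.0039,0,0,16.8],
    [0,0,0.0044,0,0,8.4],
    [0,0,0.0048,0,0,0],
  ],
)

```text
time: 13.9
eef_pos: [0.4856, -0.0162, 0.1737]
ee_rot: [-1.289, -2.864, 0.0]
wrist_force: [-0.2, -0.3, -5.8]
opening: 0.0267
grasp_force: 59.7
```

>>> step_arm(
  steps=[
    [0,0,0.0002,0,0,8.4],
    [0,0,0.0006,0,0,16.8],
    [0,0,0.001,0,0,25.2],
    [0,0,0.0015,0,0,33.6],
    [0,0,0.002,0,0,42],
    [0,0,0.0024,0,0,50],
    [0,0,0.0026,0,0,42],
    [0,0,0.003,0,0,33.6],
    [0,0,0.0034,0,0,25.2],
    [0,0,0.0039,0,0,16.8],
    [0,0,0.0044,0,0,8.4],
    [0,0,0.0048,0,0,0],
  ],
)

```text
time: 15.1
eef_pos: [0.486, -0.0163, 0.1788]
ee_rot: [1.29, 2.865, -0.0]
wrist_force: [1.3, 1.3, -1.4]
opening: 0.0265
grasp_force: 60.5
```

>>> step_arm(
  steps=[
    [0,0,0.0002,0,0,8.4],
    [0,0,0.0006,0,0,16.8],
    [0,0,0.001,0,0,25.2],
    [0,0,0.0015,0,0,33.6],
    [0,0,0.002,0,0,42],
    [0,0,0.0024,0,0,50],
    [0,0,0.0026,0,0,42],
    [0,0,0.003,0,0,33.6],
    [0,0,0.0034,0,0,25.2],
    [0,0,0.0039,0,0,16.8],
    [0,0,0.0044,0,0,8.4],
    [0,0,0.0048,0,0,0],
  ],
)

```text
time: 16.3
eef_pos: [0.486, -0.0163, 0.1836]
ee_rot: [-1.29, -2.865, 0.0]
wrist_force: [-0.0, -0.8, -1.2]
opening: 0.0264
grasp_force: 60.5
```

Free: the force is now just the tube's weight. Lifting it clear gently, then checking.

>>> step_arm(
  steps=[
    [0,0,0.002,0,0,0],
    [0,0,0.005,0,0,0],
    [0,0,0.009,0,0,0],
    [0,0,0.013,0,0,0],
    [0,0,0.018,0,0,0],
    [0,0,0.023,0,0,0],
    [0,0,0.028,0,0,0],
    [0,0,0.033,0,0,0],
    [0,0,0.037,0,0,0],
    [0,0,0.039,0,0,0],
    [0,0,0.039,0,0,0],
  ],
)

```text
time: 17.4
eef_pos: [0.4861, -0.0163, 0.2228]
ee_rot: [1.29, 2.864, 0.0]
wrist_force: [-0.8, -0.2, -2.1]
opening: 0.0267
grasp_force: 60.5
```

```bash
python3 - <<'E'
from h import *
a=vision.capture('top')[:,:,::-1];b=vision.capture('scene')[:,:,::-1];cv2.imwrite('pics/s4.png',b);cv2.imwrite('pics/t4.png',a)
cv2.imwrite('pics/c4.png',np.hstack([cv2.resize(a[240:380,310:430],(400,467)),cv2.resize(b[240:390,235:355],(400,467))]))
E
```

```text
(no output)
```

View pics/c4.png

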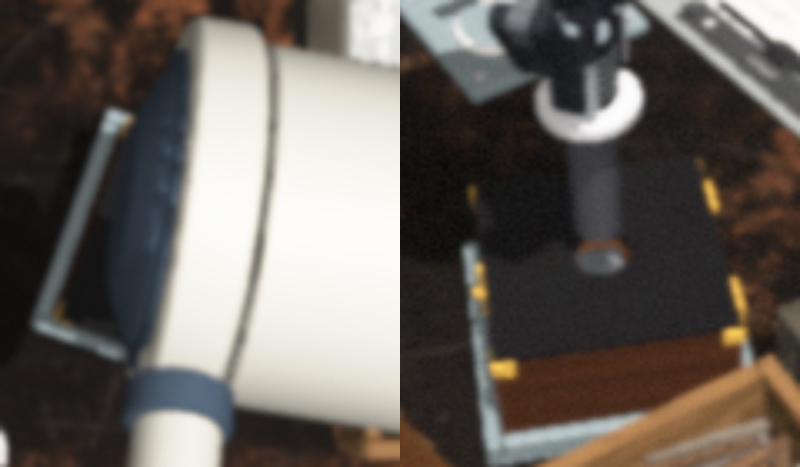

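The barrel's lower end now hangs above the hole (crop 600,262) and the case still sits in the tray. Carrying over to the fork's front.

>>> step_arm(
  steps=[
    [0,0.005,0,0,0,0],
    [0,0.018,0,0,0,0],
    [0,0.038,0,0,0,0],
    [0,0.065,0,0,0,0],
    [0,0.095,0,0,0,0],
    [0,0.128,0,0,0,0],
    [0,0.16,0,0,0,0],
    [0,0.192,0,0,0,0],
    [0,0.22,0,0,0,0],
    [0,0.243,0,0,0,0],
    [0,0.258,0,0,0,0],
    [0,0.2655,0,0,0,0],
  ],
)

```text
time: 18.7
eef_pos: [0.4856, 0.2508, 0.2224]
ee_rot: [-1.288, -2.865, 0.0]
wrist_force: [0.2, -0.5, -1.2]
opening: 0.0269
grasp_force: 60.5
```

>>> step_arm(
  steps=[
    [0,0,-0.003,0,0,0],
    [0,0,-0.008,0,0,0],
    [0,0,-0.013,0,0,0],
    [0,0,-0.015,0,0,0],
    [0,0,-0.015,0,0,0],
    [0,0,-0.015,0,0,0],
    [0,0,-0.015,0,0,0],
  ],
)

```text
time: 19.4
eef_pos: [0.4861, 0.2492, 0.2077]
ee_rot: [1.29, 2.864, 0.0]
wrist_force: [-0.2, 0.2, -1.6]
opening: 0.0267
grasp_force: 60.5
```

```bash
python3 - <<'E'
from h import *
a=vision.capture('top')[:,:,::-1];b=vision.capture('scene')[:,:,::-1];cv2.imwrite('pics/s5.png',b);cv2.imwrite('pics/t5.png',a)
p=np.array(robot.get_state()['eef_pos']);print(p)
for n in('scene','top'): # expected pixel of collar centre (top face)
    P=vision.camera_params(n);T=P['world_from_camera'];q=np.linalg.inv(T)@np.r_[p-[0,0,.024],1];v=P['intrinsics']@(q[:3]*[1,-1,-1]);print(n,v[:2]/v[2])
cv2.imwrite('pics/c5.png',np.hstack([cv2.resize(a[200:340,170:290],(400,467)),cv2.resize(b[130:280,180:330],(400,467))]))
E
```

```text
[0.4861 0.2492 0.2078]
scene [227.096  189.7757]
top [217.0068 314.3787]
```

View pics/c5.png

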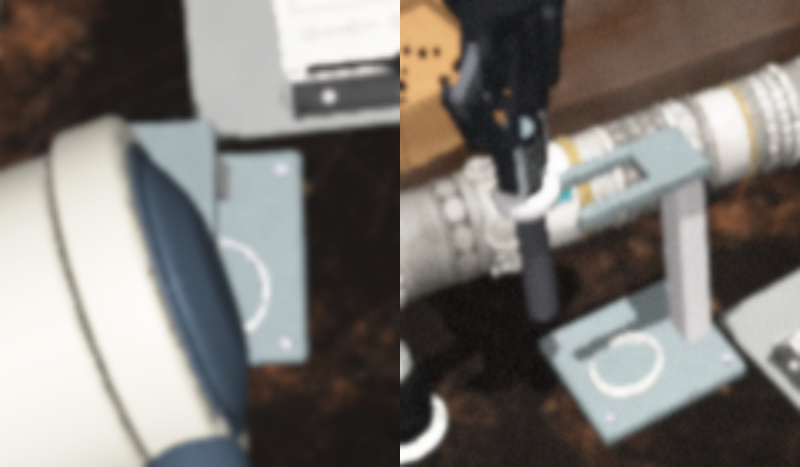

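```bash
python3 - <<'E'
from h import *
P=vision.camera_params('scene');T=np.linalg.inv(P['world_from_camera'])
def pr(p):
    v=P['intrinsics']@((T@np.r_[p,1])[:3]*[1,-1,-1]);return v[:2]/v[2]
p=np.array([.4861,.2492,.2078])
for dz in(-.122,-.1,-.08,-.06,-.032,-.024):print(dz,pr(p+[0,0,dz]))
print('earlier collar, s4', pr(np.array([.4861,-.0163,.2228-.024])))
b=cv2.imread('pics/s5.png');g=b.max(2).astype(int)
for r in range(200,236,3):print(r,g[r,218:246].tolist())
i=cv2.imread('pics/s4.png');m=(i[255:290,265:320].min(2)>150).astype(np.uint8)
c=max(cv2.findContours(m,0,1)[0],key=cv2.contourArea);e=cv2.fitEllipse(cv2.convexHull(c));print(np.array(e[0])+[265,255],e[1])
m=(b[168:215,205:250].min(2));print(m[18:40:2].tolist())
E
```

```text
-0.122 [233.8378 229.3506]
-0.1 [232.4042 220.9292]
-0.08 [231.0627 213.049 ]
-0.06 [229.6833 204.9458]
-0.032 [227.6852 193.2084]
-0.024 [227.0994 189.7671]
earlier collar, s4 [291.7941 270.0342]
200 [205, 199, 196, 200, 193, 182, 176, 175, 174, 169, 160, 151, 140, 123, 102, 94, 140, 213, 237, 240, 241, 238, 240, 238, 235, 234, 231, 217]
203 [199, 199, 196, 190, 172, 125, 80, 71, 66, 68, 70, 64, 61, 65, 62, 61, 106, 166, 205, 219, 217, 212, 207, 204, 198, 193, 185, 172]
206 [180, 176, 180, 181, 176, 146, 104, 71, 64, 63, 70, 66, 63, 62, 58, 61, 59, 92, 143, 167, 171, 167, 162, 161, 152, 144, 136, 127]
209 [198, 196, 198, 198, 192, 168, 122, 75, 64, 64, 65, 66, 68, 66, 64, 59, 56, 65, 86, 92, 86, 79, 70, 59, 59, 55, 48, 46]
212 [181, 169, 162, 162, 166, 167, 147, 111, 74, 66, 64, 67, 68, 72, 78, 73, 68, 65, 51, 44, 46, 52, 47, 47, 49, 53, 54, 56]
215 [168, 186, 186, 177, 176, 173, 160, 118, 79, 68, 70, 73, 82, 83, 80, 80, 77, 67, 57, 45, 35, 33, 34, 35, 40, 44, 48, 52]
218 [62, 50, 45, 47, 44, 40, 37, 42, 51, 64, 72, 77, 76, 84, 82, 80, 79, 74, 65, 56, 37, 28, 21, 27, 23, 23, 31, 37]
[... 2366 characters left out ...]
 233, 234, 232, 230, 229, 224, 209, 178, 150, 150, 153], [126, 131, 151, 163, 165, 156, 170, 184, 191, 187, 183, 187, 196, 198, 195, 195, 189, 168, 127, 86, 71, 70, 72, 65, 69, 63, 56, 57, 67, 117, 178, 212, 220, 222, 219, 215, 209, 209, 207, 197, 178, 148, 126, 123, 125], [174, 162, 150, 149, 152, 153, 163, 180, 180, 176, 175, 176, 174, 178, 177, 172, 171, 153, 115, 76, 65, 62, 61, 64, 60, 60, 56, 60, 58, 75, 126, 171, 191, 192, 190, 183, 176, 170, 169, 161, 154, 142, 125, 101, 89], [171, 162, 148, 138, 143, 150, 160, 180, 195, 192, 177, 170, 168, 167, 163, 168, 171, 164, 138, 99, 68, 61, 58, 64, 61, 59, 58, 55, 56, 56, 90, 136, 160, 164, 159, 156, 154, 144, 135, 127, 115, 102, 79, 65, 57]]
```

Barrel pixels match the expected axis (row 224: 232.7 measured, 232.9 expected), so the tube is upright and has not slipped. Entering the fork along its axis, then lowering.

>>> step_arm(
  steps=[
    [0.003,0.0002,0,0,0,0],
    [0.009,0.0005,0,0,0,0],
    [0.017,0.001,0,0,0,0],
    [0.025,0.0015,0,0,0,0],
    [0.033,0.002,0,0,0,0],
    [0.041,0.0025,0,0,0,0],
    [0.049,0.003,0,0,0,0],
    [0.057,0.0035,0,0,0,0],
    [0.064,0.004,0,0,0,0],
    [0.069,0.0042,0,0,0,0],
    [0.072,0.0043,0,0,0,0],
    [0.072,0.0043,0,0,0,0],
  ],
)

```text
time: 20.7
eef_pos: [0.5583, 0.2536, 0.2075]
ee_rot: [1.29, 2.865, 0.0]
wrist_force: [0.3, 1.0, -1.9]
opening: 0.0266
grasp_force: 60.5
```

>>> step_arm(
  steps=[
    [0,0,-0.001,0,0,0],
    [0,0,-0.003,0,0,0],
    [0,0,-0.005,0,0,0],
    [0,0,-0.007,0,0,0],
    [0,0,-0.0085,0,0,0],
    [0,0,-0.0095,0,0,0],
    [0,0,-0.0095,0,0,0],
    [0,0,-0.0095,0,0,0],
  ],
)

```text
time: 21.5
eef_pos: [0.558, 0.2536, 0.1981]
ee_rot: [1.29, 2.865, 0.0]
wrist_force: [0.5, 0.9, -0.9]
opening: 0.0268
grasp_force: 60.5
```

```bash
python3 - <<'E'
from h import *
a=vision.capture('top')[:,:,::-1];b=vision.capture('scene')[:,:,::-1];cv2.imwrite('pics/s6.png',b)
s=robot.get_state();print(s['eef_pos'],s['wrist_force'],s['moment'])
cv2.imwrite('pics/c6.png',np.hstack([cv2.resize(a[200:340,170:290],(300,350)),cv2.resize(b[150:270,210:320],(480,523))[:350*1+0]]) if 0 else cv2.resize(b[140:270,210:325],(575,590),interpolation=2))
E
```

```text
[0.5581 0.2536 0.1982] [ 0.2028 -0.845  -1.5636] [-0.0089  0.017   0.0217]
```

View pics/c6.png

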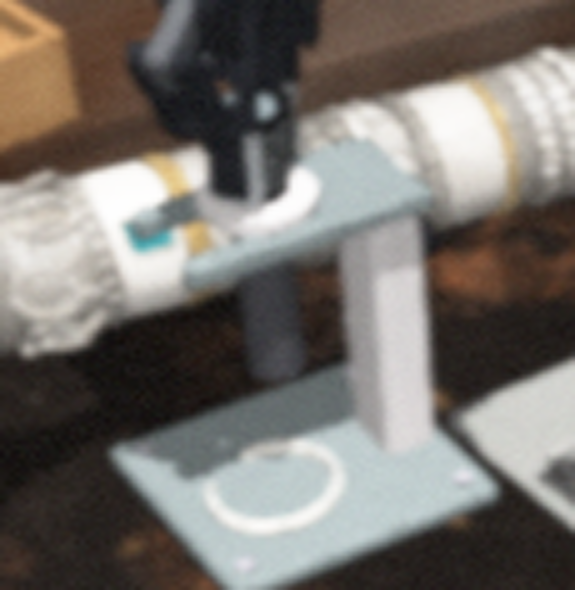

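The barrel hangs between the prongs (crop 275,330) with the collar over both, close to seated. Lowering to contact.

>>> step_arm(
  steps=[
    [0,0,-0.0003,0,0,0],
    [0,0,-0.0006,0,0,0],
    [0,0,-0.0009,0,0,0],
    [0,0,-0.001,0,0,0],
    [0,0,-0.001,0,0,0],
    [0,0,-0.001,0,0,0],
  ],
)

```text
time: 22.2
eef_pos: [0.5581, 0.2536, 0.1974]
ee_rot: [1.29, 2.864, 0.0]
wrist_force: [-2.4, -0.1, 5.7]
opening: 0.0266
grasp_force: 61.0
```

Contact made. Releasing, then withdrawing straight up.

>>> step_arm(
  steps=[
    [0,0,0,0,0,0],
    [0,0,0,0,0,0],
    [0,0,0,0,0,0],
    [0,0,0,0,0,0],
    [0,0,0,0,0,0],
    [0,0,0,0,0,0],
    [0,0,0,0,0,0],
    [0,0,0,0,0,0],
    [0,0,0,0,0,0],
    [0,0,0,0,0,0],
  ],
  claw=0,
)

```text
time: 23.2
eef_pos: [0.558, 0.2535, 0.1971]
ee_rot: [-1.29, -2.865, 0.0]
wrist_force: [-0.5, -0.3, 1.2]
opening: 0.0855
grasp_force: 0.0
```

>>> step_arm(
  steps=[
    [0,0,0.003,0,0,0],
    [0,0,0.01,0,0,0],
    [0,0,0.02,0,0,0],
    [0,0,0.035,0,0,0],
    [0,0,0.05,0,0,0],
    [0,0,0.065,0,0,0],
    [0,0,0.08,0,0,0],
    [0,0,0.095,0,0,0],
    [0,0,0.11,0,0,0],
    [0,0,0.118,0,0,0],
    [0,0,0.12,0,0,0],
    [0,0,0.12,0,0,0],
  ],
)

```text
time: 24.4
eef_pos: [0.558, 0.2536, 0.3172]
ee_rot: [1.29, 2.864, 0.0]
wrist_force: [-1.4, -0.9, 0.1]
opening: 0.0853
grasp_force: 0.0
```

```bash
python3 - <<'E'
from h import *
a=vision.capture('scene')[:,:,::-1];cv2.imwrite('pics/s7.png',a)
o=np.hstack([cv2.resize(a[110:270,200:330],(400,492),interpolation=2),cv2.resize(a[230:390,150:350],(400,492),interpolation=2)])
cv2.imwrite('pics/c7.png',o)
E
```

```text
(no output)
```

View pics/c7.png

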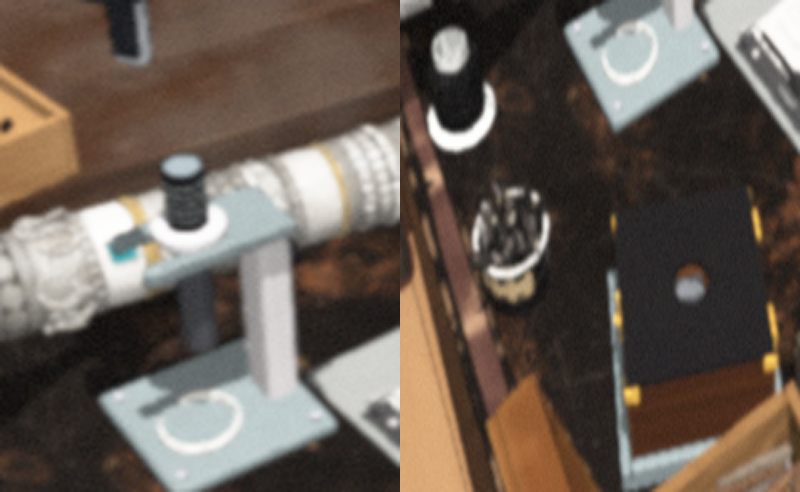

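The tube hangs upright (head at crop 185,190; collar on both prongs at 190,228). The case is in its tray with an empty hole (690,283), and the cuff, cup and cone have not moved.

```bash
python3 -c "
from station import hand_in
print(hand_in())"
```

```text
the job is handed in; nothing more can be done
None
```

The lens tube now hangs upright at the fork's seat with its collar on both prongs. The case stayed in its tray, the cuff, cup and cone are untouched, and the job was handed in at about 24 s.

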